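# Set the edge burnisher's speed with its thumbwheel and store it

### The arm

A 7-joint arm with a two-finger parallel gripper is mounted at the origin on the work surface. World frame = base frame: x ahead of the robot, y to its left, z up, the work surface at z = 0. Lengths are in m, angles in rad, forces in N, time in s.
With the tool pointing down it reaches from about 0.425 to 0.925 m from the base axis. Payload 6.8 kg.
Tool frame: the origin (TCP) lies at the very end of the fingers, on their centre line; the grasp point (between the pads) lies 19 mm behind it; z points along the fingers, y is the line along which they close (so a half turn about z gives the same grasp; the last joint's range is limited). The gripper opens to 85 mm and grips with 20 to 120 N. Pads are 22 mm wide; open, the fingers measure 114 mm over their backs; the gripper's body (76 mm by 85 mm) begins 54 mm behind the grasp point. The pads swing forward as they close: fully open they stand 13 mm farther back than shut.
Start: joints at [-1.362, 0.477, 0.022, 1.555, -0.011, 1.109, -0.083], TCP at [0.21, 0.641, 0.198] pointing down, gripper open.
Joint ranges: [-2.96, 2.96], [-0.34, 2.1], [-1.41, 1.46], [0.24, 2.44], [-1.37, 4.51], [0.17, 1.92], [-2.96, 2.96]. Speed limits (rad/s): [2.39, 2.39, 3.14, 3.14, 3.14, 3.14, 3.14].

### API

Orientations are given as a unit quaternion [w, x, y, z].
In Python, from station import bot gives the robot as it stands. The module is installed in compiled form; this text tells all that it offers.
- The arm moves only by the shell command python3 -m jog 'ROWS' [OPENING] [FORCE]. ROWS is JSON, a list of rows, each a list of 4 numbers: the shift along the tool's x, y, z in cm, then the turn about the tool's z in rad. In form: [[x, y, z, spin], ...]. A call has 1 to 20 rows; each row is the pose to reach, as a shift and turn from the pose commanded when the call began, along the tool's axes at that moment; what a row does not reach only later rows make up. A row lasts 1/12 s, in which the tool goes at most 41.7 mm and 7.16 degrees, less where a joint would pass 70% of its speed; a pose out of reach is approached as far as the arm can. A call with a gripper value outside its range is refused whole. OPENING is the closure, from -1 (fully open) to 1 (shut), set as the call begins (- or left out, the last holds). The fingers move at their own pace and stop on an object; FORCE is the grip in N (left out, the last holds). Time passes only in rows, so rows that repeat a pose let the fingers close. It gives the time, the measured TCP pose, the force, the opening and the grip force at its end, in the units of the state.
- bot.get_obs(): the state, without advancing time (a new reading comes with each control period).
- bot.read_camera(name): name is "scene" or "side" or "wrist"; returns a dict with "pixels" (400x640x3 uint8, red, green, blue), "depth" (400x640 float32, m along the optical axis (not along the pixel's ray), 0 where there is no reading), "fovy" (degrees; the focal length in pixels is half the picture's height over the tangent of half this angle, whatever the lens; pixels are square), "cx", "cy" (the principal point, pixels), "pose" (4x4, takes a point from camera to world coordinates). Camera axes: x right, y down, z forward; pixel columns grow to the right and rows downward; lengths in m; the calibration is good to about 2 mm. The wrist camera is an equidistant fisheye: a pixel r from the principal point sees the ray r / f radians off the axis. A picture is of the moment at which its call begins.
- bot.hand_in(): hands the job in; it is judged then, once.
The state is a dict: "t": time; "q": joint angles; "joint_vel": joint speeds; "joint_torque": joint torques, N m; "eef_pos": TCP position; "tool_rot": TCP orientation; "contact_force": force on the tool from outside, world axes, zero at the start; "torque": the same for the moment, N m; "gripper_width": opening from 0.0 (shut) to 1.0 (fully open); "grasp_force": force on a finger pad.
Only numpy, scipy, OpenCV 4.12 (cv2) and the standard library are available. Lean on these libraries where they do the work, as an engineer would, in place of code of your own. Each camera call takes 0.05 s, during which the arm holds its last target. There are 200 camera calls.

### The job

Set the burnishing machine's speed on its console: with a fingertip, roll the ribbed thumbwheel lightly through its slot, without pushing it in, until the needle stands midway between the two prongs of the forked rider. Then, with the needle there, push the wheel gently straight down as far as it goes to store the setting and let it spring back up. Never press hard, and leave the jar, the tin and the shoe last where they stand.

Things in the scene. Friction and masses are not known exactly. Their poses are not given: they have to be found in the camera images.
- console: Grey painted steel box fixed to the bench, 150 (x) x 260 (y) x 65 mm high; origin at the centre of its underside, z up. Its flat top is the panel: a slot 14 mm (x) x 50 mm (y), centred 30 mm to the -x side of the middle, through which the thumbwheel stands proud, and a white scale strip with black ticks every 10 mm along y, centred 30 mm to the +x side.
- slot_center (a point): Centre of the slot in the plane of the panel, with the console's axes. The crown (top) of the thumbwheel lies over this point, 6 to 14 mm above the panel: its height differs each time and is not measured, so find it by touch.
- thumbwheel (a joint): Turn of the wheel in rad: dark rubber with grey ribs, radius 25 mm, 10 mm thick, axle along the console's x. It grows as the crown rolls towards +y, and the needle moves +y by 20 mm per rad (0.8 mm per mm of crown travel). It stays where it is left; drag at the rim about 2.6 N, so a fingertip pressing with less than about 4 N may slip; 5 to 6 N rolls it.
- wheel_press (a joint): How far the wheel is pushed straight down into the panel, in m: 0 at rest, 0.0055 at the bottom stop. A spring bears it up: about 1 N starts it moving, then 2 N more per mm (5 N at 2 mm, 7 N at 3 mm, 12 N at the stop). Roll it pushed in less than 3 mm, where it begins to store; past 4 mm it has stored.
- needle_tip (a point): Tip (+x end) of the flat dark steel needle, 20 mm long (x), 4 mm wide, on a stem that slides along y in a black slit beside the scale (up to 72 mm either side of the middle), driven only by the thumbwheel. The needle hangs some millimetres above the scale and dips when the wheel is pushed in. Axes as the console's.
- fork_mid (a point): Point midway between the prongs of the forked rider, a fixed aluminium clip 26 mm wide, 8 mm high, on the rail at the scale's +x side; its two thin prongs (clear gap 16 mm) reach towards -x over the scale. The needle is set when its tip has the same console y as this point. Which end of the scale it is on differs.
- tongue_mid (a point): The same point on the other rider, which has one broad tongue with a round end instead of two prongs. Not wanted this time.
- shoe_last: Loose wooden shoe last, 230 x 62 x 90 mm high, toe to its +x; origin at the centre of its underside. Leave alone.
- glass_jar: Loose glass jar with a black cap, 70 mm across, 110 mm high; origin at the centre of its underside. Leave alone.
- polish_tin: Loose flat polish tin with a brass lid, 76 mm across, 32 mm high; origin at the centre of its underside. Leave alone.

How it is judged:
On the way, in this order (a step that is already met when the one before it is completed fails the run):
1. the needle is brought midway between the prongs of the forked rider by rolling, the wheel not pushed in (y of needle_tip in the frame of fork_mid between -0.004 and 0.004 m and value of joint wheel_press below 0.003 m), for 0.2 s.
2. the wheel is pushed home with the needle there (value of joint wheel_press above 0.004 m and y of needle_tip in the frame of fork_mid between -0.0045 and 0.0045 m), for 0.1 s.
At the end, for the whole second after the job is handed in: The needle stands within 4.5 mm of midway between the prongs of the forked rider (4 mm before the push), the setting has been stored by a push of the wheel past 4 mm there, the wheel is back up (pushed in less than 1 mm), and the jar, the tin and the shoe last are within 15 mm of where they stood (y of needle_tip in the frame of fork_mid between -0.0045 and 0.0045 m and value of joint wheel_press below 0.001 m and distance of each of shoe_last, glass_jar, polish_tin from where it was at the start of the episode below 0.015 m); the robot touches nothing.
It fails at once if the wheel is pushed in (past 3 mm) while the needle is not at the forked rider (more than 6 mm off) (value of joint wheel_press above 0.003 m and (y of needle_tip in the frame of fork_mid above 0.006 m or y of needle_tip in the frame of fork_mid below -0.006 m)).
It fails at once if the robot presses on anything with more than 20 N (contact force between any of the fingers, the arm and anything else above 20 N).
It fails at once if the shoe last, the jar or the tin is moved by more than 15 mm (distance of any of shoe_last, glass_jar, polish_tin from where it was at the start of the episode above 0.015 m).
It also fails if it takes over 72 s, if anything falls off the work surface, if the arm or the gripper's body presses on something with over 40 N, if the wrist force passes 120 N, or if a joint passes its speed limit or range.

## Working session

There is one attempt and no reset: what is moved stays moved. The work goes in short steps, Python scripts to look and compute and a shell command to move; the robot and the scene stay as the last step left them, time stands still between calls to the robot, and variables do not carry over. Pictures are saved under pics/ and viewed, at most 10 in all, crops included, and the job is handed in when it is done.

```bash
mkdir -p pics; cat > h.py <<'E'
import numpy as np, cv2
from station import bot
def foc(c): return 200/np.tan(np.radians(c["fovy"])/2)
def pts(c):
    f=foc(c); v,u=np.mgrid[0:400,0:640]; d=c["depth"]
    P=np.stack([(u-c["cx"])/f*d,(v-c["cy"])/f*d,d],-1)
    T=np.array(c["pose"]); return P@T[:3,:3].T+T[:3,3]
def ray(c,u,v,z):
    f=foc(c);T=np.array(c["pose"]);r=T[:3,:3]@np.array([(u-c["cx"])/f,(v-c["cy"])/f,1]);o=T[:3,3]
    return o+r*(z-o[2])/r[2]
E
python3 - <<'E'
from h import *
o=bot.get_obs(); print({k:np.round(v,3) for k,v in o.items()})
for n in ("scene","side"):
    c=bot.read_camera(n); np.save(n,c,allow_pickle=True)
    print(n,c["fovy"],np.round(c["pose"],3).tolist())
    cv2.imwrite(f"pics/{n}.png",c["pixels"][:,:,::-1])
E
```

```text
{'t': np.float64(0.0), 'q': array([-1.362,  0.478,  0.022,  1.556, -0.012,  1.109, -0.083]), 'joint_vel': array([ 0.   ,  0.001,  0.001, -0.   ,  0.   ,  0.001, -0.001]), 'joint_torque': array([-0.0000e+00, -5.9644e+01,  1.6070e+00, -2.8120e+01,  1.2000e-02,
        9.0000e-03,  0.0000e+00]), 'eef_pos': array([0.21 , 0.641, 0.197]), 'tool_rot': array([-0.   ,  0.158,  0.987, -0.001]), 'contact_force': array([ 0.769,  0.57 , -0.238]), 'torque': array([ 0.04 , -0.002, -0.038]), 'grasp_force': np.float64(0.0), 'gripper_width': np.float64(1.0)}
scene 54.63690634228195 [[0.749, 0.458, -0.478, 1.027], [0.662, -0.537, 0.523, -0.535], [-0.017, -0.708, -0.706, 0.785], [0.0, 0.0, 0.0, 1.0]]
side 55.49681701530431 [[-0.948, -0.169, 0.268, 0.328], [-0.317, 0.55, -0.773, 0.681], [-0.016, -0.818, -0.575, 0.621], [0.0, 0.0, 0.0, 1.0]]
```

View pics/scene.png

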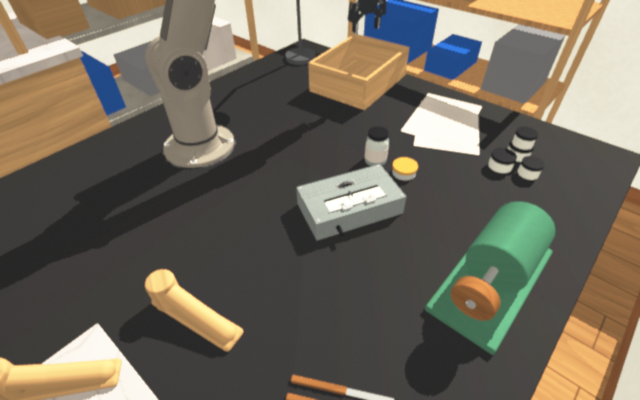

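View pics/side.png

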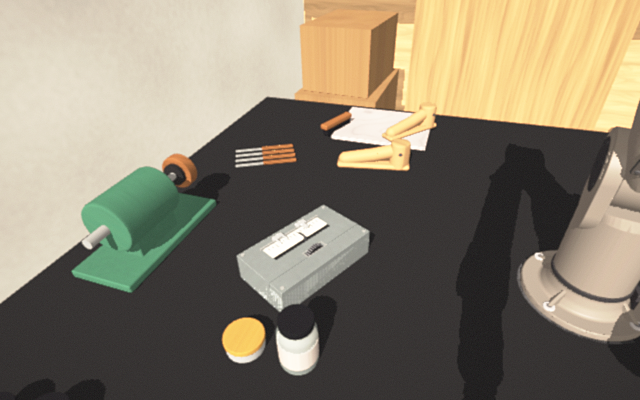

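Both views show the console (scene ≈ (350,200), side ≈ (305,255)) with the thumbwheel at about (345,184) and (314,249). The jar and tin stand at one end of it, and the shoe last is well away. Next I'll fit the panel from depth.

```bash
cat > fit.py <<'E'
from h import *
for n,box in (("scene",(285,155,420,245)),("side",(225,195,380,315))):
    c=np.load(n+".npy",allow_pickle=True).item(); P=pts(c); u0,v0,u1,v1=box
    m=np.zeros((400,640),bool); m[v0:v1,u0:u1]=1
    m&=(abs(P[...,2]-.065)<.006)
    k,l,s,_=cv2.connectedComponentsWithStats(m.astype(np.uint8)); i=1+s[1:,4].argmax(); q=P[l==i]
    r=cv2.minAreaRect(q[:,:2].astype(np.float32)*1000); print(n,"panel",r,np.median(q[:,2]))
    g=c["pixels"].min(-1); w=(l==i)&(g>190); qw=P[w]; print("white",w.sum(),cv2.minAreaRect(qw[:,:2].astype(np.float32)*1000) if w.sum()>4 else 0)
    hsv=cv2.cvtColor(c["pixels"],cv2.COLOR_RGB2HSV)
    cr=c["pixels"][v0:v1,u0:u1,::-1]; cv2.imwrite(f"pics/{n}c.png",cv2.resize(cr,None,fx=4.5,fy=4.5,interpolation=2))
E
python3 fit.py
python3 - <<'E'
import cv2
a=cv2.imread('pics/scenec.png');b=cv2.imread('pics/sidec.png')
import numpy as np
a=cv2.resize(a,(400,int(a.shape[0]*400/a.shape[1])));b=cv2.resize(b,(400,int(b.shape[0]*400/b.shape[1])))
h=max(a.shape[0],b.shape[0]);o=np.zeros((h,800,3),np.uint8);o[:a.shape[0],:400]=a;o[:b.shape[0],400:]=b
cv2.imwrite('pics/crops.png',o)
E
```

```text
scene panel ((576.353515625, 94.17042541503906), (261.80712890625, 153.84300231933594), 62.9640998840332) 0.06519194632867997
white 2123 ((576.7080078125, 95.06412506103516), (250.77687072753906, 142.93980407714844), 63.15583801269531)
side panel ((574.4991455078125, 96.60160827636719), (261.8204650878906, 151.92662048339844), 63.057830810546875) 0.06650720046650582
white 855 ((575.987060546875, 99.87983703613281), (255.0938720703125, 143.1477508544922), 64.12444305419922)
```

View pics/crops.png

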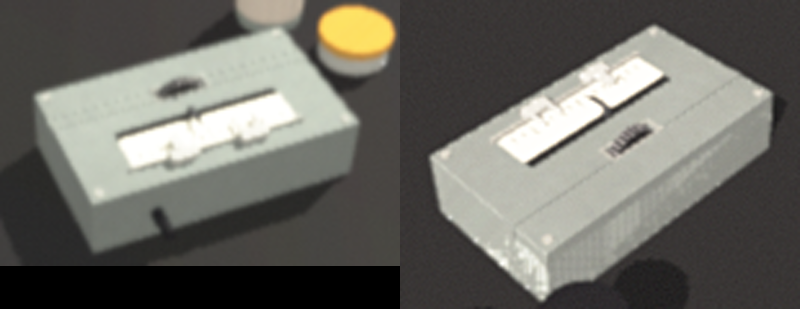

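The white strip and riders lie on the scene-camera side. That puts the console centre at about (0.5755, 0.0955) with yaw about -27°, and the slot near (0.549, 0.109). I can't yet tell which rider is the fork, so I'm moving above the slot, closing the fingers, and looking with the wrist camera.

```bash
python3 -m jog '[[-48.8,-39.8,0,1.724],[-48.8,-39.8,0,1.724],[-48.8,-39.8,0,1.724],[-48.8,-39.8,0,1.724],[-48.8,-39.8,0,1.724],[-48.8,-39.8,0,1.724],[-48.8,-39.8,0,1.724],[-48.8,-39.8,0,1.724],[-48.8,-39.8,0,1.724],[-48.8,-39.8,0,1.724],[-48.8,-39.8,0,1.724],[-48.8,-39.8,0,1.724],[-48.8,-39.8,0,1.724],[-48.8,-39.8,0,1.724],[-48.8,-39.8,0,1.724],[-48.8,-39.8,0,1.724],[-48.8,-39.8,0,1.724],[-48.8,-39.8,0,1.724]]' 1 20
python3 - <<'E'
from h import *
o=bot.get_obs(); print({k:np.round(o[k],4) for k in("t","q","eef_pos","tool_rot","contact_force","gripper_width")})
c=bot.read_camera("wrist"); np.save("w1",c,allow_pickle=True); print(c["fovy"],c["cx"],c["cy"],np.round(c["pose"],3).tolist())
cv2.imwrite("pics/w1.png",c["pixels"][:,:,::-1])
E
```

```text
t: 1.6
eef_pos: [0.5496, 0.1114, 0.1974]
tool_rot: [-0.0, 0.852, 0.523, -0.0]
contact_force: [-0.2, -0.1, -0.2]
gripper_width: -0.001
grasp_force: 0.0
{'t': np.float64(1.6), 'q': array([-0.7689,  0.3206,  0.5724,  1.8622, -0.2024,  1.0174, -0.5829]), 'eef_pos': array([0.5496, 0.1114, 0.1974]), 'tool_rot': array([-3.000e-04,  8.524e-01,  5.228e-01, -4.000e-04]), 'contact_force': array([-0.156 , -0.1066, -0.1858]), 'gripper_width': np.float64(-0.0007)}
65.70646984690485 322.5625341042141 193.87076546054567 [[0.891, -0.429, -0.147, 0.589], [-0.453, -0.844, -0.286, 0.185], [-0.001, 0.321, -0.947, 0.372], [0.0, 0.0, 0.0, 1.0]]
```

View pics/w1.png

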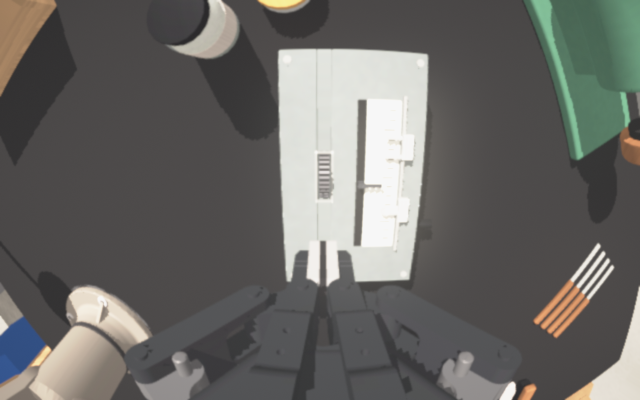

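The wrist view shows the wheel at (325,176), the needle at about (370,185), and the riders at (402,148) and (400,210). Image up is console +y. I'll enlarge this to tell the fork from the tongue.

```bash
python3 - <<'E'
import cv2
a=cv2.imread('pics/w1.png')[90:255,300:440]
cv2.imwrite('pics/w1c.png',cv2.resize(a,None,fx=3.6,fy=3.6,interpolation=cv2.INTER_CUBIC))
E
```

```text
(no output)
```

View pics/w1c.png

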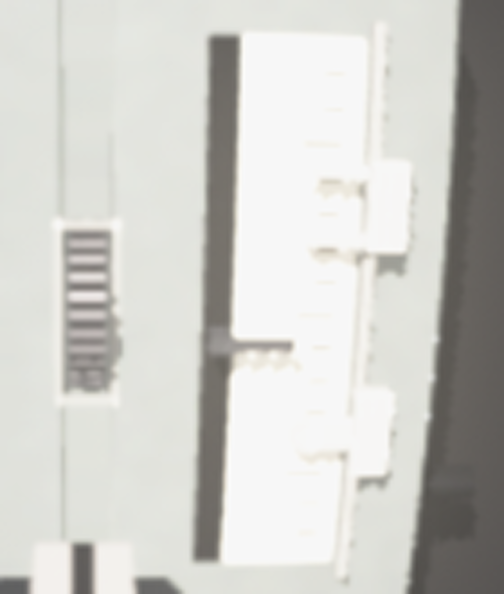

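The upper (+y) rider has two prongs at crop y≈187 and 252, so that is the fork. The lower one has a broad tongue. The needle is at crop y≈345. Now I'll work out the distance.

```bash
cat >> h.py <<'E'
C=np.array([.5755,.0955]); A=np.radians(-27.0)
R=np.array([[np.cos(A),-np.sin(A)],[np.sin(A),np.cos(A)]])
def wray(c,u,v,z):
    f=foc(c);T=np.array(c["pose"]);d=np.array([u-c["cx"],v-c["cy"]]);r=np.hypot(*d);t=r/f
    k=T[:3,:3]@np.array([*(d/max(r,1e-9)*np.sin(t)),np.cos(t)]);o=T[:3,3]
    return o+k*(z-o[2])/k[2]
def con(p): return R.T@(np.asarray(p)[:2]-C)
E
python3 - <<'E'
from h import *
c=np.load("w1.npy",allow_pickle=True).item()
full=lambda x,y:(300+x/3.6-.4,90+y/3.6-.4)
cams=con(np.array(c["pose"])[:2,3]); print("cam",cams*1000)
for n,x,y,z in [("needle",290,345,.073),("prong+",340,185,.07),("prong-",340,250,.07),("fork top+",390,158,.073),("fork top-",390,255,.073),("tongue",325,440,.07),("slot tl",57,220,.065),("slot br",118,405,.065),("strip tl",240,33,.065),("strip br",333,563,.065),("wheel ctr",87,312,.07)]:
    print(n,np.round(con(wray(c,*full(x,y),z))*1000,1))
E
```

```text
cam [-28.508665    85.56466619]
needle [30.  -6.8]
prong+ [42.6 38.9]
prong- [43.6 20.4]
fork top+ [55.8 47.4]
fork top- [57.5 19.9]
tongue [ 43.1 -37.2]
slot tl [-36.1  27.2]
slot br [-18.5 -27.9]
strip tl [14. 80.]
strip br [ 50.6 -81.4]
wheel ctr [-27.6   1.8]
```

The needle must move about +36.5 mm, which is about +45 mm of crown travel, so roughly three strokes. Tool x lies along console +y and tool y along console +x. Descending.

```bash
python3 -m jog '[[-1,0.1,3,0],[-1,0.1,6,0],[-1,0.1,8,0],[-1,0.1,9.5,0],[-1,0.1,10.5,0],[-1,0.1,11.2,0],[-1,0.1,11.4,0],[-1,0.1,11.4,0],[-1,0.1,11.4,0]]'
python3 -m jog '[[0,0,0.1,0],[0,0,0.2,0],[0,0,0.2,0]]'
python3 -m jog '[[0,0,0.1,0],[0,0,0.1,0]]'
```

```text
t: 2.4
eef_pos: [0.5469, 0.1023, 0.0845]
tool_rot: [0.0, 0.852, 0.523, 0.001]
contact_force: [0.1, 0.1, 0.3]
gripper_width: 0.0
grasp_force: 0.0
t: 2.65
eef_pos: [0.5466, 0.1019, 0.0821]
tool_rot: [0.0, 0.852, 0.523, 0.0]
contact_force: [0.7, 0.5, 0.2]
gripper_width: 0.004
grasp_force: 0.0
t: 2.82
eef_pos: [0.5464, 0.1018, 0.0808]
tool_rot: [-0.0, 0.852, 0.523, 0.0]
contact_force: [-0.8, 0.5, -1.0]
gripper_width: -0.001
grasp_force: 0.0
```

```bash
for i in 1 2 3; do python3 -m jog '[[0,0,0.1,0],[0,0,0.1,0],[0,0,0.1,0]]' | grep -E 'eef|contact'; done
```

```text
eef_pos: [0.5463, 0.1018, 0.0797]
contact_force: [0.5, -0.5, -0.2]
eef_pos: [0.5463, 0.1018, 0.0787]
contact_force: [0.1, 0.2, 0.1]
eef_pos: [0.5463, 0.1018, 0.0777]
contact_force: [0.9, -0.5, -0.4]
```

```bash
for i in 1 2; do python3 -m jog '[[0,0,0.1,0],[0,0,0.1,0],[0,0,0.1,0]]' | grep -E 'eef|contact'; done
```

```text
eef_pos: [0.5463, 0.1018, 0.0767]
contact_force: [0.3, -0.4, -0.5]
eef_pos: [0.5463, 0.1018, 0.0757]
contact_force: [0.5, -0.1, 0.3]
```

```bash
for i in 1 2; do python3 -m jog '[[0,0,0.1,0],[0,0,0.1,0],[0,0,0.1,0]]' | grep -E 'eef|contact'; done
```

```text
eef_pos: [0.5463, 0.1018, 0.0747]
contact_force: [0.0, 0.0, 0.4]
eef_pos: [0.5463, 0.1018, 0.0737]
contact_force: [1.0, -0.2, 0.3]
```

```bash
for i in 1 2; do python3 -m jog '[[0,0,0.1,0],[0,0,0.1,0],[0,0,0.1,0]]' | grep -E 'eef|contact'; done
```

```text
eef_pos: [0.5463, 0.1018, 0.0727]
contact_force: [0.4, -0.0, -0.2]
eef_pos: [0.5463, 0.1018, 0.0717]
contact_force: [0.5, -0.0, 0.3]
```

```bash
python3 -m jog '[[0,0,0.1,0],[0,0,0.1,0],[0,0,0.1,0],[0,0,0.1,0]]' | grep -E 'eef|contact'
python3 - <<'E'
from h import *
c=bot.read_camera("wrist"); a=c["pixels"][130:330,240:430,::-1]
cv2.imwrite("pics/w2.png",cv2.resize(a,None,fx=2.9,fy=2.9,interpolation=cv2.INTER_CUBIC))
E
```

```text
eef_pos: [0.5463, 0.1018, 0.0708]
contact_force: [0.4, -0.0, 0.1]
```

View pics/w2.png

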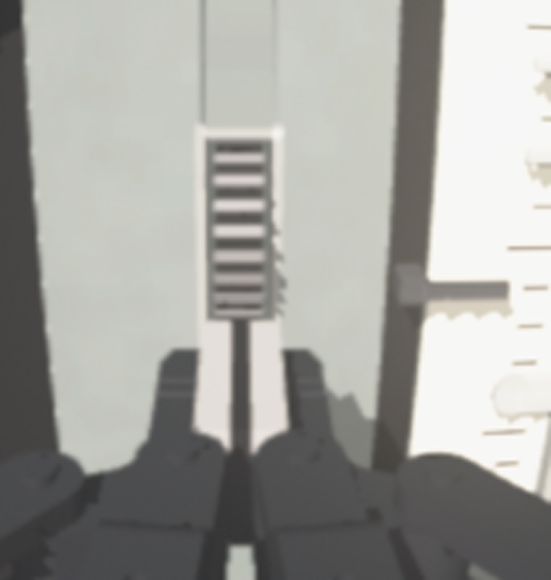

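```bash
python3 - <<'E'
from h import *
o=bot.get_obs(); c=bot.read_camera("wrist"); T=np.array(c["pose"])
print(o["eef_pos"],con(o["eef_pos"])*1000,con(T[:2,3])*1000,T[2,3])
for n,x,y,z in [("tip front",243,320,.071),("tip front at tcp z",210,320,.071),("tip r",285,320,.071),("slot top l",200,128,.065),("slot top r",280,128,.065),("needle",508,290,.073),("wheel rib mid",240,230,.07)]:
    print(n,np.round(con(wray(c,240+x/2.9-.3,130+y/2.9-.3,z))*1000,1))
d=c["depth"]; 
for v in range(228,262,3): print(v,np.round(d[v,[312,318,323,333]],3))
E
```

```text
[0.54640247 0.10186117 0.07082934] [-28.81400038  -7.54215742] [-27.19868257  75.52250988] 0.2456635017643105
tip front [-26.6 -14.5]
tip front at tcp z [-33.8 -14.5]
tip r [-17.4 -14.5]
slot top l [-35.6  27.1]
slot top r [-18.9  27.1]
needle [31.5 -6.9]
wheel rib mid [-27.2   6.2]
228 [0.21  0.19  0.189 0.199]
231 [0.211 0.19  0.191 0.201]
234 [0.211 0.19  0.191 0.203]
237 [0.214 0.194 0.195 0.203]
240 [0.214 0.198 0.197 0.203]
243 [0.152 0.152 0.152 0.151]
246 [0.149 0.149 0.15  0.149]
249 [0.146 0.145 0.146 0.145]
252 [0.144 0.144 0.144 0.144]
255 [0.139 0.14  0.141 0.141]
258 [0.138 0.137 0.138 0.138]
261 [0.135 0.136 0.135 0.135]
```

The wrist depth suggests the visible finger ends sit well above the TCP height. I'll check from the outside cameras.

```bash
python3 - <<'E'
from h import *
o=[]
for n,(u0,v0,u1,v1) in (("scene",(300,110,400,210)),("side",(265,175,365,275))):
    c=bot.read_camera(n);P=pts(c)
    k=np.stack([(P[...,0]-C[0])*R[0,0]+(P[...,1]-C[1])*R[1,0],(P[...,0]-C[0])*R[0,1]+(P[...,1]-C[1])*R[1,1],P[...,2]],-1)
    m=(abs(k[...,0]+.029)<.03)&(abs(k[...,1]+.0075)<.02)&(k[...,2]>.068)&(k[...,2]<.16)
    q=k[m]; 
    for z in np.arange(.068,.14,.006):
        s=q[(q[:,2]>=z)&(q[:,2]<z+.006)]
        if len(s): print(n,round(z,3),len(s),np.round(s.min(0)*1000,1),np.round(s.max(0)*1000,1))
    o.append(cv2.resize(c["pixels"][v0:v1,u0:u1,::-1],(400,400),interpolation=cv2.INTER_CUBIC))
cv2.imwrite("pics/tip.png",np.hstack(o))
E
```

```text
scene 0.068 31 [-35.2 -19.5  68.2] [-0.6 11.7 74. ]
scene 0.074 15 [-33.4 -10.4  74. ] [-23.3   5.6  76.2]
scene 0.104 7 [-35.4 -18.8 105.9] [-18.7  -0.9 109.6]
scene 0.11 13 [-35.  -19.1 110.9] [-14.   -1.2 115.6]
scene 0.116 15 [-31.3 -19.7 116.5] [-13.4  -1.2 121.9]
scene 0.122 16 [-30.  -18.8 122.9] [-13.6  -2.9 127.2]
scene 0.128 14 [-28.7 -19.4 128.1] [-14.7  -1.7 133.2]
scene 0.134 13 [-39.7 -19.3 134. ] [-12.8  -2.1 139.5]
scene 0.14 3 [-32.  -19.6 140.5] [-22.2 -18.1 142.8]
side 0.068 45 [-55.3 -25.7  68.1] [-7.2 11.9 74. ]
side 0.074 33 [-36.4 -11.7  74.2] [-25.4  12.   78. ]
side 0.104 4 [-37.9  -7.8 106.7] [-36.8   3.1 108.4]
side 0.11 22 [-43.7  -9.2 110.1] [-23.8   6.6 115.9]
side 0.116 27 [-44.6 -11.1 116.3] [-17.2   5.7 122. ]
side 0.122 36 [-44.6 -12.1 122. ] [-17.4   5.9 127.9]
side 0.128 29 [-44.4 -12.1 128.5] [-16.    6.  133.7]
side 0.134 25 [-44.2  -8.3 134.3] [-17.6   5.3 139.5]
side 0.14 20 [-44.9  -2.2 140.1] [-21.1   5.9 145.9]
```

View pics/tip.png

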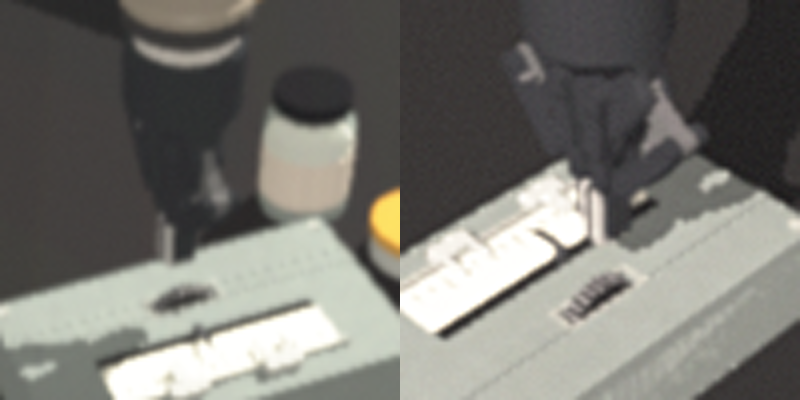

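All three cameras agree: the shut fingers end at z≈0.107, although the reported TCP is at 0.071. The real tip is about 36 mm behind the stated TCP. The wheel crown is at z≈0.076–0.078, so I'll go by the cameras and touch and descend about 20 mm more before probing.

```bash
python3 -m jog '[[0,0,0.5,0],[0,0,1,0],[0,0,1.5,0],[0,0,1.8,0],[0,0,2,0],[0,0,2,0],[0,0,2,0]]' | grep -E 'eef|contact'
for i in 1 2; do python3 -m jog '[[0,0,0.1,0],[0,0,0.1,0],[0,0,0.1,0]]' | grep -E 'eef|contact'; done
```

```text
eef_pos: [0.5463, 0.1017, 0.0506]
contact_force: [-0.3, -0.7, 0.2]
eef_pos: [0.5465, 0.1018, 0.0499]
contact_force: [0.8, -0.3, -0.3]
eef_pos: [0.5463, 0.1019, 0.0488]
contact_force: [0.2, -0.2, 0.4]
```

```bash
python3 - <<'E'
from h import *
for n in("scene","side"):
    c=bot.read_camera(n);P=pts(c)
    k=np.stack([(P[...,0]-C[0])*R[0,0]+(P[...,1]-C[1])*R[1,0],(P[...,0]-C[0])*R[0,1]+(P[...,1]-C[1])*R[1,1],P[...,2]],-1)
    m=(abs(k[...,0]+.029)<.02)&(abs(k[...,1]+.0075)<.016)&(k[...,2]>.070)&(k[...,2]<.1)
    q=k[m]; print(n,np.sort(np.round(q[:,2]*1000,1)))
E
```

```text
scene [70.3 70.5 70.8 70.9 71.2 71.2 72.1 72.2 72.6 72.6 72.8 73.  73.1 73.2
 73.3 73.4 73.7 73.8 73.8 73.8 74.1 74.4 75.  75.5 75.8 82.8 84.  85.1
 85.2 86.3 86.9 88.5 89.7 90.2 90.4 91.2 91.6 92.7 93.1 93.2 93.3 94.1
 94.5 94.9 95.2 95.2 95.4 95.5 95.6 96.4 96.6 97.2 97.6 97.6 97.7 98.
 98.7 98.9 98.9]
side [70.1 70.4 70.6 70.7 70.7 71.1 71.4 71.5 71.6 72.  72.1 72.2 72.7 73.2
 73.4 73.6 73.9 73.9 74.  74.1 74.2 74.3 74.6 74.8 75.1 75.2 75.6 75.7
 75.7 75.8 75.8 76.  76.1 76.5 76.6 76.6 76.7 76.7 76.8 77.3 77.3 77.3
 77.6 77.7 78.3 81.6 83.8 84.7 85.3 86.5 87.  87.6 87.8 88.2 89.3 89.6
 89.8 89.9 90.2 90.7 91.1 91.4 92.1 92.2 92.5 93.2 93.3 93.3 93.5 93.9
 94.3 94.5 94.5 94.6 94.8 95.1 95.2 95.2 95.3 95.8 95.9 96.6 96.8 96.9
 97.3 97.4 97.6 97.6 97.9 98.  98.1 98.2 98.3 98.8 99.1 99.1 99.3 99.7
 99.8]
```

Tip ≈ 0.083 and crown ≈ 0.077. I'm probing on in 1 mm steps.

```bash
for i in 1 2 3 4; do python3 -m jog '[[0,0,0.1,0],[0,0,0.1,0],[0,0,0.1,0]]' | grep -E 'eef|contact'; done
```

```text
eef_pos: [0.5463, 0.1018, 0.0477]
contact_force: [0.2, 0.2, 0.5]
eef_pos: [0.5463, 0.1018, 0.0467]
contact_force: [0.4, -0.0, 0.0]
eef_pos: [0.5463, 0.1018, 0.0457]
contact_force: [-0.4, 0.6, -0.6]
eef_pos: [0.5463, 0.1018, 0.0447]
contact_force: [-0.1, 0.4, 0.7]
```

```bash
python3 -m jog '[[0,0,0.1,0],[0,0,0.1,0],[0,0,0.1,0]]' | grep -E 'eef|contact'
```

```text
eef_pos: [0.5463, 0.1018, 0.0437]
contact_force: [-0.6, -1.1, -0.2]
```

```bash
python3 -m jog '[[0,0,0.1,0],[0,0,0.1,0],[0,0,0.1,0]]' | grep -E 'eef|contact'
```

```text
eef_pos: [0.5463, 0.1018, 0.0427]
contact_force: [0.2, 0.2, -0.4]
```

```bash
python3 -m jog '[[0,0,0.1,0],[0,0,0.1,0],[0,0,0.1,0]]' | grep -E 'eef|contact'
```

```text
eef_pos: [0.5463, 0.1018, 0.0417]
contact_force: [0.2, -1.5, -0.9]
```

```bash
python3 -m jog '[[0,0,0.1,0],[0,0,0.1,0],[0,0,0.1,0]]' | grep -E 'eef|contact'
```

```text
eef_pos: [0.5465, 0.1018, 0.0409]
contact_force: [-0.5, -0.4, 1.8]
```

```bash
python3 -m jog '[[0,0,0.05,0],[0,0,0.1,0],[0,0,0.1,0]]' | grep -E 'eef|contact'
```

```text
eef_pos: [0.5465, 0.1018, 0.0399]
contact_force: [0.0, -0.5, 3.0]
```

Contact: 3 N at reported z 0.0399, so the crown is at reported ≈0.041. I'll press to about 5.5 N, then make the first stroke of 15 mm.

```bash
python3 -m jog '[[0,0,0.06,0],[0,0,0.12,0],[0,0,0.12,0],[0,0,0.12,0]]' | grep -E 'eef|contact'
```

```text
eef_pos: [0.5465, 0.1019, 0.0388]
contact_force: [-1.6, 0.0, 6.0]
```

```bash
python3 -m jog '[[0.2,0,0,0],[0.4,0,0,0],[0.6,0,0,0],[0.6,0,0,0]]' | grep -E 'eef|contact'
cat > nd.py <<'E'
from h import *
import sys
o=bot.get_obs(); c=bot.read_camera("wrist"); P=c["pixels"].astype(int)
# needle: dark pixels over white strip, in console x 18..30 at z .073
f=foc(c);T=np.array(c["pose"]);v,u=np.mgrid[0:400,0:640];dx=u-c["cx"];dy=v-c["cy"];r=np.hypot(dx,dy)+1e-9;t=r/f
k=np.stack([dx/r*np.sin(t),dy/r*np.sin(t),np.cos(t)],-1)@T[:3,:3].T
s=(.073-T[2,3])/k[...,2]; W=T[:2,3]+k[...,:2]*s[...,None]-C; L=W@R*1000
m=(L[...,0]>20)&(L[...,0]<28)&(abs(L[...,1])<75)&(k[...,2]<0)
m&=(P.max(-1)<160)
k2,l,st,ce=cv2.connectedComponentsWithStats(m.astype(np.uint8))
for i in range(1,k2):
    if st[i,4]>5: q=L[l==i]; print("dark blob",st[i,4],"y %.1f  range %.1f..%.1f"%(np.median(q[:,1]),q[:,1].min(),q[:,1].max()))
print("tcp con",np.round(con(o["eef_pos"])*1000,1),"cam",np.round(con(T[:2,3])*1000,1),round(T[2,3],3),"Fz",round(o["contact_force"][2],1),"t",o["t"])
if len(sys.argv)>1: cv2.imwrite("pics/%s.png"%sys.argv[1],c["pixels"][:,:,::-1])
E
python3 nd.py
```

```text
eef_pos: [0.549, 0.1067, 0.0387]
contact_force: [-2.6, -1.5, 5.9]
dark blob 94 y -0.8  range -3.1..1.2
dark blob 653 y -47.4  range -74.9..-25.2
tcp con [-28.7  -2.1] cam [-27.   81.2] 0.213 Fz 5.9 t 9.7
```

It rolls. I'm finishing this stroke, then lifting, returning, and repeating.

```bash
python3 -m jog '[[0.2,0,0,0],[0.4,0,0,0],[0.6,0,0,0],[0.8,0,0,0],[0.9,0,0,0],[0.9,0,0,0]]' | grep -E 'eef|contact'
python3 nd.py
python3 -m jog '[[0,0,-0.4,0],[0,0,-0.8,0],[-0.5,0,-0.8,0],[-1.1,0,-0.8,0],[-1.5,0,-0.8,0],[-1.5,0,-0.5,0],[-1.5,0,-0.3,0],[-1.5,0,-0.2,0],[-1.5,0,-0.1,0],[-1.5,0,-0.05,0],[-1.5,0,0,0],[-1.5,0,0,0]]' | grep -E 'eef|contact'
python3 nd.py
```

```text
eef_pos: [0.553, 0.1146, 0.0387]
contact_force: [-2.5, -1.1, 6.3]
dark blob 92 y 6.3  range 4.3..8.3
dark blob 745 y -41.8  range -75.0..-16.3
tcp con [-28.7   6.8] cam [-27.   90.1] 0.213 Fz 6.3 t 10.25
eef_pos: [0.5461, 0.1016, 0.0386]
contact_force: [-3.0, -1.2, 5.1]
dark blob 113 y 6.0  range 3.7..7.9
dark blob 591 y -51.2  range -75.0..-31.1
tcp con [-28.9  -7.9] cam [-27.2  75.3] 0.213 Fz 5.1 t 11.3
```

```bash
python3 -m jog '[[0.2,0,0,0],[0.4,0,0,0],[0.6,0,0,0],[0.8,0,0,0],[1.0,0,0,0],[1.2,0,0,0],[1.4,0,0,0],[1.5,0,0,0],[1.5,0,0,0]]' | grep -E 'eef|contact'
python3 -m jog '[[0,0,-0.4,0],[0,0,-0.8,0],[-0.5,0,-0.8,0],[-1.1,0,-0.8,0],[-1.5,0,-0.8,0],[-1.5,0,-0.5,0],[-1.5,0,-0.3,0],[-1.5,0,-0.2,0],[-1.5,0,-0.1,0],[-1.5,0,-0.05,0],[-1.5,0,0,0],[-1.5,0,0,0]]' | grep -E 'eef|contact'
python3 nd.py w3
```

```text
eef_pos: [0.5532, 0.1154, 0.0388]
contact_force: [-2.4, -1.2, 5.7]
eef_pos: [0.5462, 0.1015, 0.0387]
contact_force: [-2.1, -2.0, 6.7]
dark blob 112 y 18.0  range 16.2..20.1
dark blob 585 y -51.2  range -75.0..-31.1
tcp con [-28.9  -8. ] cam [-27.2  75.3] 0.213 Fz 6.7 t 13.1
```

```bash
python3 -m jog '[[0.2,0,0,0],[0.4,0,0,0],[0.6,0,0,0],[0.8,0,0,0],[1.0,0,0,0],[1.2,0,0,0],[1.2,0,0,0],[1.2,0,0,0]]' | grep -E 'eef|contact'
python3 nd.py w4; python3 -c "
import cv2
a=cv2.imread('pics/w4.png')[130:280,330:480]
cv2.imwrite('pics/w4c.png',cv2.resize(a,None,fx=4,fy=4,interpolation=cv2.INTER_CUBIC))"
```

```text
eef_pos: [0.5518, 0.1127, 0.0388]
contact_force: [-1.8, -1.3, 5.7]
dark blob 102 y 28.2  range 26.4..29.9
dark blob 724 y -43.5  range -75.0..-18.7
tcp con [-28.9   4.6] cam [-27.2  87.7] 0.214 Fz 5.7 t 13.8167
```

View pics/w4c.png

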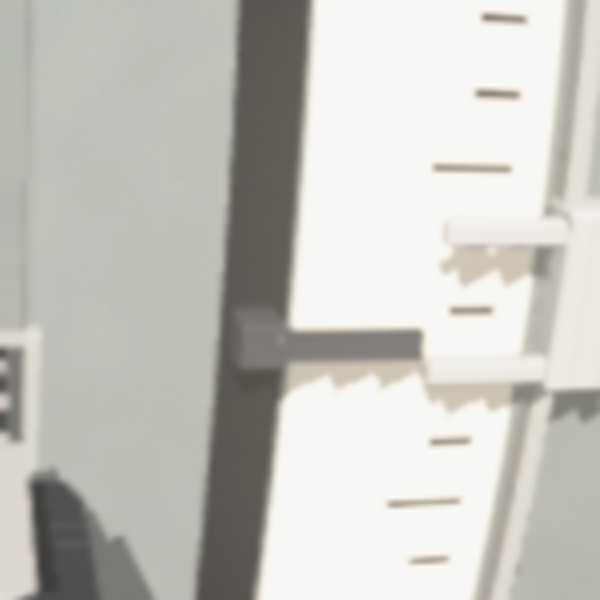

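The prongs are at crop (500,231) and (485,369), and the needle tip at (418,344). The needle is still short of the middle at about y=300; what I marked earlier were the prongs' shadows. Converting with depth-measured heights.

```bash
cat > fk.py <<'E'
from h import *
import sys
pt=eval(sys.argv[1])
c=bot.read_camera("wrist"); T=np.array(c["pose"]); f=foc(c)
for n,(x,y) in pt.items():
    u,v=330+x/4-.4,130+y/4-.4
    z0=[]
    for du in range(-1,2):
        U,V=int(round(u))+du,int(round(v)); d=c["depth"][V,U]; th=np.hypot(U-c["cx"],V-c["cy"])/f
        zz=.07
        p1=wray(c,U,V,0);o=T[:3,3];k=(p1-o)/np.linalg.norm(p1-o); z0.append((o+k*d/np.cos(th))[2])
    z=np.median(z0); print(n,"z %.4f"%z,np.round(con(wray(c,u,v,z))*1000,1),"at .072:",np.round(con(wray(c,u,v,.072))*1000,1))
E
python3 fk.py "{'p+':(500,231),'p-':(485,369),'p+tip':(460,231),'p-tip':(440,370),'needle':(380,345),'needletip':(412,345),'strip':(350,440),'tickL':(425,502),'tickU':(470,168)}"
```

```text
p+ z 0.0728 [39.8 43.6] at .072: [40.2 43.3]
p- z 0.0710 [41.4 23.6] at .072: [41.  24.1]
p+tip z 0.0715 [34.7 43.1] at .072: [34.5 43.3]
p-tip z 0.0716 [34.5 23.9] at .072: [34.3 24.1]
needle z 0.0712 [25.6 27.5] at .072: [25.3 27.8]
needletip z 0.0712 [30.1 27.4] at .072: [29.8 27.7]
strip z 0.0642 [25.6 10.1] at .072: [22.9 14.2]
tickL z 0.0648 [38.5 -0.2] at .072: [35.4  4.1]
tickU z 0.0644 [38.2 49.6] at .072: [34.9 51.5]
```

The fork middle is at console y≈33.7 and the needle at 27.5, so I need 7.7 mm more of crown travel.

```bash
python3 -m jog '[[0,0,-0.4,0],[0,0,-0.8,0],[-0.5,0,-0.8,0],[-0.9,0,-0.8,0],[-0.9,0,-0.8,0],[-0.9,0,-0.5,0],[-0.9,0,-0.3,0],[-0.9,0,-0.2,0],[-0.9,0,-0.1,0],[-0.9,0,-0.05,0],[-0.9,0,0,0],[-0.9,0,0,0]]' | grep -E 'eef|contact'
python3 -m jog '[[0.2,0,0,0],[0.4,0,0,0],[0.6,0,0,0],[0.77,0,0,0],[0.77,0,0,0],[0.77,0,0,0]]' | grep -E 'eef|contact'
python3 nd.py w5; python3 -c "
import cv2
a=cv2.imread('pics/w5.png')[130:280,330:480]
cv2.imwrite('pics/w5c.png',cv2.resize(a,None,fx=4,fy=4,interpolation=cv2.INTER_CUBIC))"
```

```text
eef_pos: [0.5477, 0.1046, 0.0388]
contact_force: [-1.6, 0.3, 5.9]
eef_pos: [0.551, 0.1111, 0.0388]
contact_force: [-2.4, -1.2, 5.4]
dark blob 103 y 34.0  range 32.4..35.6
dark blob 699 y -44.4  range -75.0..-20.4
tcp con [-28.9   2.8] cam [-27.2  86. ] 0.214 Fz 5.4 t 15.4167
```

View pics/w5c.png

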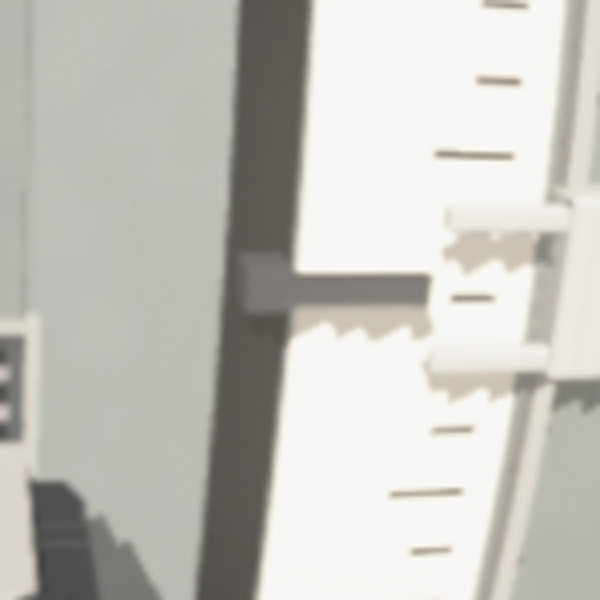

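```bash
python3 fk.py "{'p+tip':(460,218),'p-tip':(440,357),'needle':(380,290),'needletip':(415,290)}"
```

```text
p+tip z 0.0714 [34.5 43. ] at .072: [34.2 43.2]
p-tip z 0.0720 [34.  24.2] at .072: [34.  24.2]
needle z 0.0702 [25.  32.9] at .072: [24.3 33.6]
needletip z 0.0712 [29.5 33.3] at .072: [29.2 33.6]
```

The needle is 33.1–33.6 and the fork middle 33.6, so it is centred. I'll lift to release the side load, re-touch, and press straight down in small steps.

```bash
python3 -m jog '[[0,0,-0.4,0],[0,0,-0.6,0],[0,0,-0.6,0],[0,0,-0.4,0],[0,0,-0.3,0],[0,0,-0.2,0],[0,0,-0.1,0],[0,0,0,0],[0,0,0,0],[0,0,0,0],[0,0,0,0]]' | grep -E 'eef|contact'; python3 nd.py
python3 -m jog '[[0,0,0.05,0],[0,0,0.1,0],[0,0,0.15,0],[0,0,0.2,0],[0,0,0.2,0],[0,0,0.2,0]]' | grep -E 'eef|contact'; python3 nd.py
```

```text
eef_pos: [0.5511, 0.1115, 0.0388]
contact_force: [-1.8, 0.2, 5.3]
dark blob 103 y 33.9  range 32.2..35.5
dark blob 704 y -44.1  range -74.9..-20.1
tcp con [-29.    3.2] cam [-27.3  86.3] 0.214 Fz 5.3 t 16.4333
eef_pos: [0.5512, 0.1115, 0.0371]
contact_force: [-3.0, 0.5, 9.7]
dark blob 104 y 34.5  range 32.9..36.1
dark blob 726 y -43.6  range -75.0..-18.8
tcp con [-28.9   3.2] cam [-27.2  86.3] 0.212 Fz 9.7 t 16.9833
```

```bash
python3 -m jog '[[0,0,0.05,0],[0,0,0.1,0],[0,0,0.1,0],[0,0,0.1,0]]' | grep -E 'eef|contact'
python3 -m jog '[[0,0,0.05,0],[0,0,0.05,0],[0,0,0.05,0]]' | grep -E 'eef|contact'; python3 nd.py
```

```text
eef_pos: [0.5512, 0.1115, 0.0363]
contact_force: [-3.9, -0.1, 10.5]
eef_pos: [0.5512, 0.1115, 0.0358]
contact_force: [-3.3, -0.4, 11.3]
dark blob 105 y 35.0  range 33.4..36.6
dark blob 740 y -43.0  range -74.9..-18.6
tcp con [-28.9   3.2] cam [-27.2  86.3] 0.211 Fz 11.3 t 17.6167
```

```bash
python3 -m jog '[[0,0,0.04,0],[0,0,0.04,0],[0,0,0.04,0]]' | grep -E 'eef|contact'
python3 -m jog '[[0,0,-0.2,0],[0,0,-0.5,0],[0,0,-1,0],[0,0,-2,0],[0,0,-4,0],[0,0,-7,0],[0,0,-10,0],[0,0,-12,0],[0,0,-12,0],[0,0,-12,0],[0,0,-12,0]]' | grep -E 'eef|contact'; python3 nd.py w6; python3 -c "
import cv2
a=cv2.imread('pics/w6.png')[90:240,300:450]
cv2.imwrite('pics/w6c.png',cv2.resize(a,None,fx=4,fy=4,interpolation=cv2.INTER_CUBIC))"
```

```text
eef_pos: [0.5512, 0.1115, 0.0355]
contact_force: [-3.4, 0.4, 12.2]
eef_pos: [0.5506, 0.1114, 0.1542]
contact_force: [-0.2, -0.4, 1.0]
tcp con [-29.4   2.8] cam [-27.6  86. ] 0.329 Fz 1.0 t 18.8333
```

View pics/w6c.png

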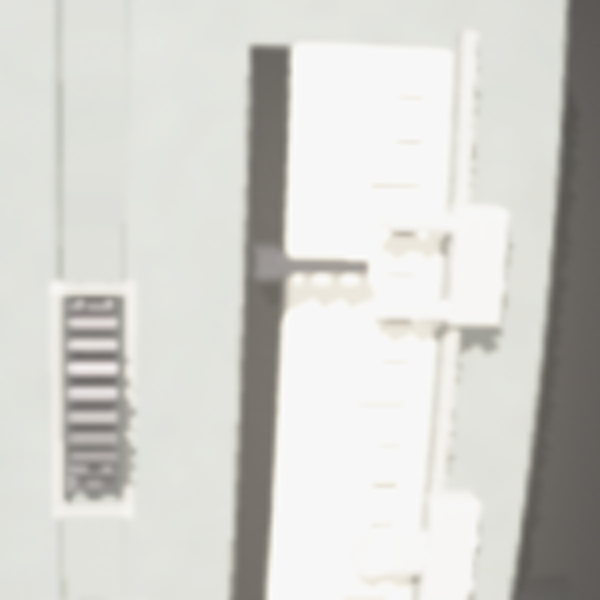

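The needle (crop y≈265) stands midway between the prongs (about 222 and 312, middle 267). The wheel is back up and the arm is clear, so I'm handing in.

```bash
python3 -c "
from station import bot
print(bot.hand_in())"
```

```text
the job is handed in; nothing more can be done
None
```

I rolled the needle to within about 0.5 mm of midway between the fork's prongs, pushed the wheel home at about 12 N to store it, let it spring back and handed in clear of everything (no verdict shown); the real fingertips end about 36 mm short of the reported TCP, so I worked from cameras and touch.

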